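# Switch on the bench power in its dust box

### The job

Switch on the bench power strip that is kept in the grey dust box: press the black release tab on the front of the box down with a fingertip until the lid is let go and springs up, then push the lid right back to its stop, and then press the raised half of the strip's rocker switch fully down. Only touch and push, do not grip the lid; leave it open, and leave the brush, gouge and eraser lying where they are.

Things in the scene. Friction and masses are not known exactly. Their poses are not given: they have to be found in the camera images.
- power_box: Grey painted dust box fixed to the bench, 104 mm deep (x), 264 mm long (y), 4 mm walls, rim 70 mm above the bench. Origin at the centre of its underside; its x axis points from its front (tab side, nearer the robot) to its back (lid hinge), y along its length, z up; turned by up to 0.35 rad. Its frame is used below
- tab_pad (a point): Middle of the top of the black release tab, a ribbed pad 36 mm deep (x) by 44 mm wide (y), in front of the middle of the front wall, 65 mm above the bench, 23 mm in front (-x) of its hinge pin. A hook arm on the pin, 79 mm high, swings forward to 9 mm in front of the pin as the pad goes down: press here or further out, a finger's narrow side in x
- tab (a joint): Angle of the release tab: 0 at rest, grows as the pad is pressed down, stop at 0.36. Sprung back to 0. The nose leaves the lid at about 0.25 (pad 5 to 6 mm down at tab_pad, about 4 N); at the stop the pad is 8 mm down (about 5 N)
- lid (a joint): Opening angle of the lid about its back edge: 0 shut and latched, 1.57 upright, 1.92 fully open (leaning back on its stop). Once unlatched a spring lifts it in about 2 s to about 0.8 to 0.9; from there it moves lightly (under 1 N at the edge) and stays where it is left, so it has to be pushed all the way
- lid_edge (a point): Middle of the lid's front edge, on the underside; it moves with the lid on a circle of 110 mm radius round lid_hinge (a 9 mm deeper, 38 mm wide catch tongue stands out at this point). The lid is 6 mm thick and 266 mm long in y. Shut, it lies on the rim
- lid_hinge (a point): Middle of the lid's hinge axis at the back of the box (box frame x = 56 mm, y = 0, z = 72 mm); the axis runs along the box's y
- strip: White power strip with three sockets lying on the 4 mm floor of the box, fixed there, 54 mm wide (x), 223 mm long (y), its top 46 mm above the bench; up to 4 mm in x and 10 mm in y off the middle of the box. Origin at the centre of its underside, axes like the box's
- rocker (a point): Top of the raised outer edge (nearer the box's front) of the strip's orange rocker switch, 51 mm above the bench, 5 mm over the strip's flat top. The rocker is 12 mm wide (y), 24 mm in x and rocks about a line along y, 10 mm behind (+x) this point. Press here or up to 5 mm further to -x; a finger reaching close to that line has little leverage, and past it is blocked
- strip_switch (a joint): Angle of the rocker: 0 off (front half raised), 0.349 on (front half fully down, its outer edge 4 mm lower, 1 mm over the strip's top). No spring: it stays where it is left. Damped: pressed at about 10 mm/s at the outer edge it needs 3 to 10 N, more when faster or nearer the middle; press slowly until it stops
- brush: Dust brush, 178 mm long, 31 mm wide, 18 mm high, lying loose beside the right end (-y) of the box; origin under its middle. Leave alone
- gouge: Gouge with a wooden handle, 251 mm long, 24 mm wide, 26 mm high, lying loose beside the left end (+y) of the box; origin under its middle. Leave alone
- eraser: Small eraser in a paper sleeve, 49 x 18 x 13 mm, lying loose in front of the box on the left; origin under its middle. Leave alone

How it is judged:
On the way, in this order (a step that is already met when the one before it is completed fails the run):
1. a fingertip presses the release tab down (value of joint tab above 0.12 rad and contact force between the fingers and tab above 0.5 N).
2. the lid, set free, springs up by itself (value of joint lid above 0.5 rad and contact force between the arm and lid below 0.3 N), for 0.1 s.
3. the lid is pushed back to its stop (value of joint lid above 1.75 rad), for 0.2 s.
4. the raised half of the rocker is pressed down (value of joint strip_switch above 0.26 rad), for 0.1 s.
At the end, for the whole second after the job is handed in: The lid stands open at more than 1.75 rad (stop at 1.92), the rocker is over at more than 0.26 rad (full throw 0.349), the release tab has sprung back (under 0.06 rad), and the brush, gouge and eraser are within 20 mm of where they lay (value of joint lid above 1.75 rad and value of joint strip_switch above 0.26 rad and value of joint tab below 0.06 rad); the robot touches nothing.
It fails at once if the lid is gripped over its edge (fingers on its outer cover while it is up) (value of joint lid above 0.3 rad and contact force between the fingers and lid_c2 above 2 N).
It fails at once if the brush, gouge or eraser is moved or picked up (distance of any of brush, gouge, eraser from where it was at the start of the episode above 0.02 m).
It also fails if it takes over 53 s, if anything falls off the work surface, if the arm or the gripper's body presses on something with over 40 N, if the wrist force passes 120 N, or if a joint passes its speed limit or range.

### The arm

A 7-joint arm with a two-finger parallel gripper is mounted at the origin on a cart in front of the work surface, level with it; the furniture and walls round the work are solid. World frame = base frame: x ahead of the robot, y to its left, z up, the work surface at z = 0. Lengths are in m, angles in rad, forces in N, time in s.
With the tool pointing down it reaches from about 0.425 to 1.025 m from the base axis. Payload 9.4 kg.
Tool frame: the origin (TCP) lies midway between the tips of the shut fingers; the grasp point (between the pads) lies 19 mm behind it; z points along the fingers, y is the line along which they close (so a half turn about z gives the same grasp; the last joint's range is limited). The gripper opens to 93 mm and grips with 3 to 60 N. Pads are 15 mm wide; open, the fingers measure 128 mm over their backs; the gripper's body (75 mm by 188 mm) begins 65 mm behind the grasp point.
Start: joints at [1.111, 0.599, -0.003, 1.599, 0.002, 0.943, -0.08], TCP at [0.271, -0.673, 0.219] pointing down, gripper open.
Joint ranges: [-2.57, 2.57], [-0.35, 1.97], [-1.29, 1.29], [0.11, 2.56], [-1.05, 4.19], [0.11, 1.86], [-2.63, 2.63]. Speed limits (rad/s): [2.22, 2.22, 3.01, 3.01, 3.14, 3.14, 3.14].

### API

Orientations are given as a unit quaternion [w, x, y, z].
In Python, from bench import env, imaging, order gives the robot as it stands. The module is installed in compiled form; this text tells all that it offers.
- The arm moves only by the tool arm_command, never from a script. Its argument "increments" is a list of rows, each a list of 6 numbers: the shift along the world's x, y, z in cm, then the turn, a rotation vector about the world's x, y, z in rad. In form: [[x, y, z, ax, ay, az], ...]. A call has 1 to 10 rows; each row is the pose to reach, as a shift and turn from the pose commanded when the call began; what a row does not reach only later rows make up. A row lasts 1/12 s, in which the tool goes at most 41.7 mm and 7.16 degrees, less where a joint would pass 70% of its speed; a pose out of reach is approached as far as the arm can. A call with a gripper value outside its range is refused whole. "fingers" is the finger opening in cm, from 0 to 9.3, set as the call begins (left out, the last holds). The fingers move at their own pace and stop on an object; "grip_force" is the grip in N (left out, the last holds). Time passes only in rows, so rows that repeat a pose let the fingers close. It gives the time, the measured TCP pose, the force, the opening and the grip force at its end, in the units of the state.
- env.get_state(): the state, without advancing time (a new reading comes with each control period).
- imaging.capture(name): name is "scene" or "top"; returns a dict with "pixels" (384x512x3 uint8, red, green, blue), "intrinsics" (3x3 intrinsics, pixels), "R" (3x3) and "t" (3): a world point X has camera coordinates R X + t. Camera axes: x right, y down, z forward; pixel columns grow to the right and rows downward; lengths in m; the calibration is good to about 2 mm. A picture is of the moment at which its call begins. There is no depth.
- order.hand_in(): hands the job in; it is judged then, once.
The state is a dict: "clock": time; "qpos": joint angles; "dq": joint speeds; "tau": joint torques, N m; "ee_pos": TCP position; "ee_rot": TCP orientation; "ft_force": force on the tool from outside, world axes, zero at the start; "torque": the same for the moment, N m; "gripper_width": finger opening in m; "grip_force": force on a finger pad.
Only numpy, scipy, OpenCV 4.12 (cv2) and the standard library are available. Lean on these libraries where they do the work, as an engineer would, in place of code of your own. Each camera call takes 0.05 s, during which the arm holds its last target. There are 200 camera calls.

## Working session

There is one attempt and no reset: what is moved stays moved. The work goes in short steps, Python scripts to look and compute and a tool call to move; the robot and the scene stay as the last step left them, time stands still between calls to the robot, and variables do not carry over. Pictures are saved under pics/ and viewed, at most 10 in all, crops included, and the job is handed in when it is done.

Besides the shell and the picture viewer there is one more tool, called after "Request:" as name([rows], argument=value, ...), one row to a line, values as JSON. arm_command: Moves the arm, as the interface text tells. Its arguments: {"type":"object","properties":{"increments":{"type":"array"},"fingers":{"type":"number"},"grip_force":{"type":"number"}},"required":["increments"]}

```bash
mkdir -p pics; python3 - <<'E'
from bench import env, imaging
import cv2,pickle
s=env.get_state(); print({k:s[k] for k in ('clock','ee_pos','ee_rot','ft_force','gripper_width')})
for n in('scene','top'):
    c=imaging.capture(n); pickle.dump(c,open(n+'.pkl','wb')); print(n,c['intrinsics'],c['R'],c['t'])
    cv2.imwrite(f'pics/{n}0.png',cv2.resize(c['pixels'][:,:,::-1],(800,600),interpolation=cv2.INTER_CUBIC))
E
```

```text
{'clock': 0.0, 'ee_pos': array([ 0.27061472, -0.6720894 ,  0.2177895 ]), 'ee_rot': array([-7.28343263e-04,  9.81726088e-01,  1.90297946e-01, -2.20043285e-04]), 'ft_force': array([ 0.16832482,  0.45313608, -0.50227217]), 'gripper_width': 0.09317826673791754}
scene [[349.88220948   0.         257.1418266 ]
 [  0.         349.88220948 189.39958607]
 [  0.           0.           1.        ]] [[-0.52177349 -0.85286017 -0.01954364]
 [-0.53251353  0.34351472 -0.77358062]
 [ 0.66646963 -0.3932266  -0.63339646]] [0.323657   0.34306835 0.56230704]
top [[375.48580442   0.         260.90351005]
 [  0.         375.48580442 191.76908365]
 [  0.           0.           1.        ]] [[-0.01404647 -0.99989076 -0.00460103]
 [-0.98045331  0.01467625 -0.19620377]
 [ 0.19624986  0.00175512 -0.98055235]] [0.06977428 0.53512278 0.97544625]
```

View pics/scene0.png

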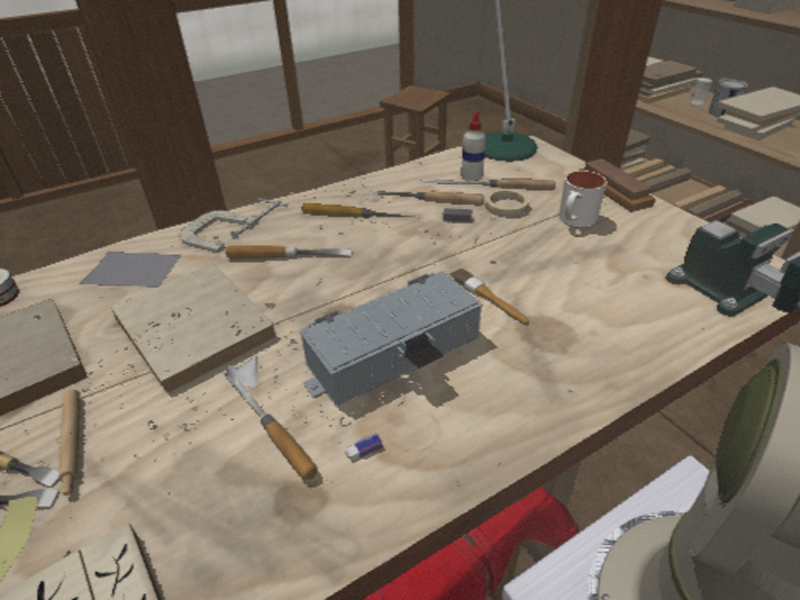

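View pics/top0.png

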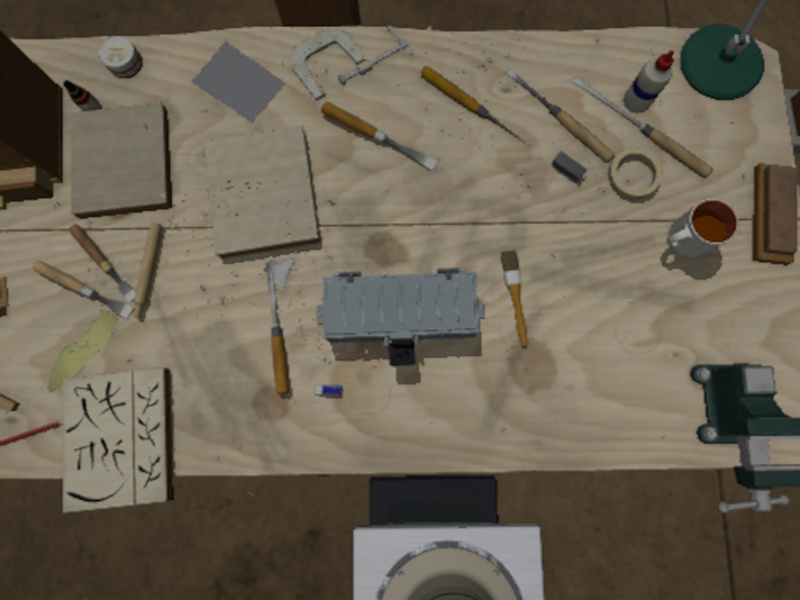

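Scene view: the box is around (390,340), with the tab at (420,345). Top view: the box spans (320–480, 272–340), the tab pad is near (402,352), and the yaw is small. I'll zoom in on both.

```bash
python3 - <<'E'
import cv2,pickle,numpy as np
t=pickle.load(open('top.pkl','rb'))['pixels'][168:238,198:318,::-1]; s=pickle.load(open('scene.pkl','rb'))['pixels'][168:262,188:313,::-1]
cv2.imwrite('pics/ct.png',cv2.resize(t,None,fx=6,fy=6,interpolation=cv2.INTER_CUBIC))
cv2.imwrite('pics/cs.png',cv2.resize(s,None,fx=6,fy=6,interpolation=cv2.INTER_CUBIC))
E
```

```text
(no output)
```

View pics/ct.png

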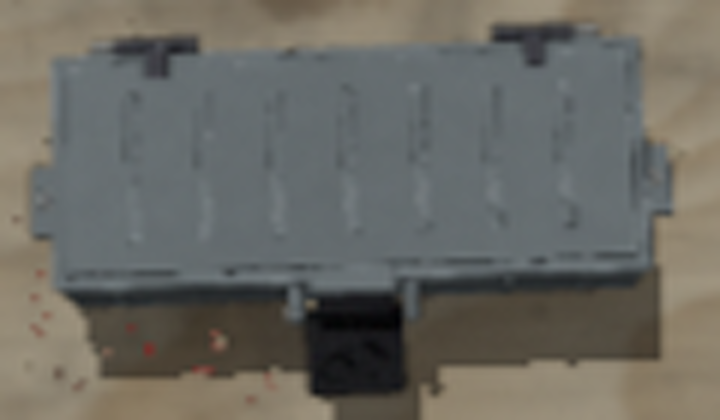

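View pics/cs.png

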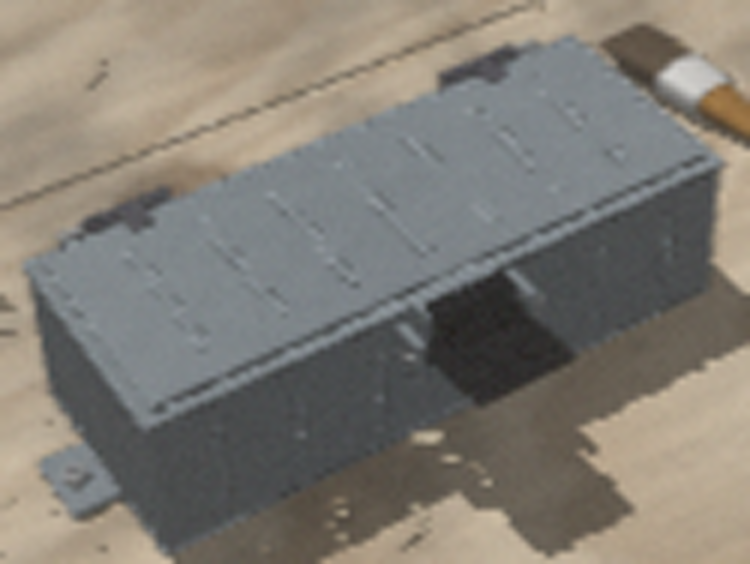

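```bash
cat > h.py <<'E'
import numpy as np,pickle,cv2
def load(n): return pickle.load(open(n+'.pkl','rb'))
def proj(c,X):
    p=(c['R']@np.atleast_2d(X).T+c['t'][:,None]); p=c['intrinsics']@p; return (p[:2]/p[2]).T
def ray(c,uv,z):
    d=c['R'].T@np.linalg.inv(c['intrinsics'])@[*uv,1]; o=-c['R'].T@c['t']; return o+d*(z-o[2])/d[2]
def tri(a,ua,b,ub):
    P=[c['intrinsics']@np.c_[c['R'],c['t']] for c in(a,b)]
    X=cv2.triangulatePoints(P[0],P[1],np.array(ua,float),np.array(ub,float)).ravel(); return X[:3]/X[3]
E
python3 - <<'E'
from h import *
from scipy.optimize import least_squares
T,S=load('top'),load('scene')
ct=lambda u,v:np.array([198+u/6-.4,168+v/6-.4]); cs=lambda u,v:np.array([188+u/6-.4,168+v/6-.4])
tp=dict(BL=ct(55,58),BR=ct(638,40),FL=ct(62,278),FR=ct(650,262)); sc=dict(BL=cs(28,262),BR=cs(572,38),FL=cs(148,420),FR=cs(720,160))
for k in tp: print(k,tri(T,tp[k],S,sc[k]).round(4))
B=dict(BL=(.056,.133,.077),BR=(.056,-.133,.077),FL=(-.054,.133,.077),FR=(-.054,-.133,.077))
bot={'b1':((-.052,.132,0),cs(172,552)),'b2':((-.052,-.132,0),cs(712,292))}
def W(p,b):
    c,s=np.cos(p[2]),np.sin(p[2]); return np.array([p[0]+c*b[0]-s*b[1],p[1]+s*b[0]+c*b[1],b[2]])
def f(p): return np.concatenate([proj(T,W(p,B[k]))[0]-tp[k] for k in B]+[proj(S,W(p,B[k]))[0]-sc[k] for k in B]+[proj(S,W(p,b))[0]-u for b,u in bot.values()])
r=least_squares(f,[.6,0,0]); print(r.x,f(r.x).round(1).reshape(-1,2).tolist())
p=r.x;R=np.array([[np.cos(p[2]),np.sin(p[2])],[-np.sin(p[2]),np.cos(p[2])]])
for n,u in dict(padFL=(310,393),padFR=(403,390),padmid=(358,350)).items():
    X=ray(T,ct(*u),.065); print(n,X.round(4),(R@(X[:2]-p[:2])).round(4))
for u in((485,404),(575,354)): 
    X=ray(S,cs(*u),.065-.004); print('scenepad',X.round(4),(R@(X[:2]-p[:2])).round(4))
E
```

```text
BL [0.5731 0.2064 0.0751]
BR [ 0.5784 -0.0554  0.0735]
FL [0.4735 0.2025 0.0738]
FR [ 0.4767 -0.0573  0.0746]
[0.52416334 0.07325278 0.02097806] [[0.0, -1.4], [1.3, -1.9], [-0.9, 2.4], [1.7, 1.5], [-1.9, -1.6], [-0.1, -2.3], [-0.5, 1.2], [1.8, -0.5], [-1.1, 1.6], [0.1, 0.1]]
padFL [0.4225 0.0944 0.065 ] [-0.1012  0.0233]
padFR [0.4232 0.0533 0.065 ] [-0.1013 -0.0178]
padmid [0.4412 0.073  0.065 ] [-0.0829  0.0014]
scenepad [0.4246 0.0892 0.061 ] [-0.0992  0.018 ]
scenepad [0.4279 0.0467 0.061 ] [-0.0968 -0.0246]
```

The crops give these box positions:
- **Lid corners:** top crop at (55,58), (638,40), (62,278) and (650,262).
- **Tab pad:** front edge near (358,392) in the top crop.

From these, the pad middle is at about (0.442, 0.072) and the yaw is about 0.02. I'll close the fingers and start moving.

Request:
arm_command([
  [4, 4, 2, 0, 0, -0.1],
  [8, 8, 4, 0, 0, -0.2],
  [12, 12, 4, 0, 0, -0.3],
  [15, 15, 4, 0, 0, -0.36],
  [18, 20, 4, 0, 0, -0.36],
  [20, 24, 4, 0, 0, -0.36],
  [20, 28, 4, 0, 0, -0.36],
  [20, 32, 4, 0, 0, -0.36],
  [20, 36, 4, 0, 0, -0.36],
  [20, 38, 4, 0, 0, -0.36],
], fingers=0, grip_force=10)

```text
clock: 0.93
ee_pos: [0.4675, -0.326, 0.2581]
ee_rot: [-0.0, 1.0, 0.012, -0.0]
ft_force: [0.6, 0.7, -0.9]
gripper_width: 0.0303
grip_force: 0.0
```

Request:
arm_command([
  [0, 4, 0, 0, 0, 0],
  [0, 8, 0, 0, 0, 0],
  [0, 12, 0, 0, 0, 0],
  [0, 16, 0, 0, 0, 0],
  [0, 20, 0, 0, 0, 0],
  [-1, 24, -1, 0, 0, 0],
  [-2, 28, -2, 0, 0, 0],
  [-3, 32, -3, 0, 0, 0],
  [-3.3, 35, -5, 0, 0, 0],
  [-3.3, 36.4, -8, 0, 0, 0],
])

```text
clock: 1.77
ee_pos: [0.4342, 0.0399, 0.1794]
ee_rot: [-0.001, 1.0, 0.013, 0.002]
ft_force: [1.3, 0.8, -0.1]
gripper_width: 0.0003
grip_force: 0.0
```

Request:
arm_command([
  [0, 0, -3, 0, 0, 0],
  [0, 0, -6, 0, 0, 0],
  [0, 0, -7.5, 0, 0, 0],
  [0, 0, -7.5, 0, 0, 0],
  [0, 0, -7.5, 0, 0, 0],
  [0, 0, -7.5, 0, 0, 0],
])

```text
clock: 2.27
ee_pos: [0.4345, 0.0357, 0.1042]
ee_rot: [-0.0, 1.0, 0.011, 0.0]
ft_force: [-0.2, -0.3, 0.4]
gripper_width: 0.0004
grip_force: 0.0
```

```bash
python3 - <<'E'
from bench import env, imaging
import cv2,pickle,numpy as np
s=env.get_state(); print({k:s[k] for k in ('clock','ee_pos','ee_rot','ft_force','gripper_width')})
ims=[]
for n in('scene','top'):
    c=imaging.capture(n); pickle.dump(c,open(n+'.pkl','wb')); ims.append(c['pixels'])
a=ims[0][150:260,190:320,::-1];b=ims[1][150:260,190:320,::-1]
cv2.imwrite('pics/h1.png',cv2.resize(np.hstack([a,b]),None,fx=3,fy=4 and 3,interpolation=cv2.INTER_CUBIC))
E
```

```text
{'clock': 2.2667, 'ee_pos': array([0.43450056, 0.03571861, 0.10416282]), 'ee_rot': array([-1.89998819e-05,  9.99936346e-01,  1.12807206e-02,  2.20543559e-04]), 'ft_force': array([-0.18473735, -0.32798393,  0.42173902]), 'gripper_width': 0.0003912785989821591}
```

View pics/h1.png

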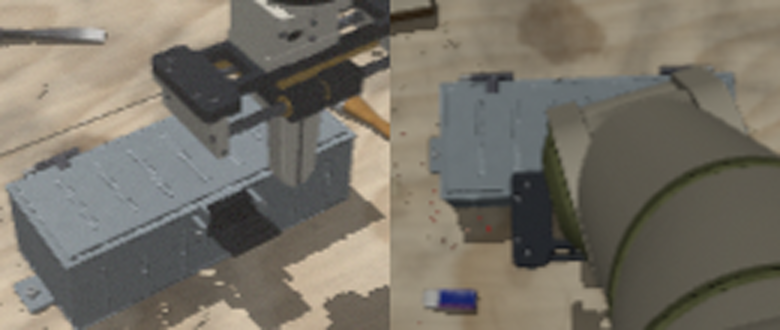

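The picture shows the closed fingertip at about (295,180) in the left half, to the right of the tab and above it. It needs to go +3.6 cm in y, then down.

Request:
arm_command([
  [0.2, 2, 0, 0, 0, 0],
  [0.4, 3.6, 0, 0, 0, 0],
  [0.4, 3.6, -1.5, 0, 0, 0],
  [0.4, 3.6, -2.5, 0, 0, 0],
  [0.4, 3.6, -3.2, 0, 0, 0],
  [0.4, 3.6, -3.5, 0, 0, 0],
  [0.4, 3.6, -3.7, 0, 0, 0],
  [0.4, 3.6, -3.7, 0, 0, 0],
])

```text
clock: 3.03
ee_pos: [0.4383, 0.0716, 0.0667]
ee_rot: [-0.0, 1.0, 0.011, 0.0]
ft_force: [0.1, -0.2, -0.0]
gripper_width: 0.0004
grip_force: 0.0
```

Request:
arm_command([
  [0, 0, -0.15, 0, 0, 0],
  [0, 0, -0.3, 0, 0, 0],
  [0, 0, -0.45, 0, 0, 0],
  [0, 0, -0.6, 0, 0, 0],
  [0, 0, -0.7, 0, 0, 0],
  [0, 0, -0.8, 0, 0, 0],
  [0, 0, -0.85, 0, 0, 0],
  [0, 0, -0.85, 0, 0, 0],
])

```text
clock: 3.7
ee_pos: [0.4379, 0.0716, 0.0587]
ee_rot: [0.0, 1.0, 0.011, 0.0]
ft_force: [-4.2, -1.5, 19.8]
gripper_width: -0.0
grip_force: 10.4
```

Request:
arm_command([
  [0, 0, 0.1, 0, 0, 0],
  [0, 0, 0.1, 0, 0, 0],
  [0, 0, 0.1, 0, 0, 0],
  [0, 0, 0.1, 0, 0, 0],
])

```text
clock: 4.03
ee_pos: [0.4379, 0.0716, 0.0593]
ee_rot: [0.0, 1.0, 0.011, -0.0]
ft_force: [-1.9, -1.0, 7.8]
gripper_width: 0.0006
grip_force: 4.0
```

```bash
cat > look.py <<'E'
import sys
from bench import env, imaging
import cv2,pickle,numpy as np
s=env.get_state(); print({k:np.round(s[k],4).tolist() for k in ('clock','ee_pos','ft_force','torque')})
ims=[]
for n in('scene','top'):
    c=imaging.capture(n); pickle.dump(c,open(n+'.pkl','wb')); ims.append(c['pixels'])
a=ims[0][130:260,185:315,::-1];b=ims[1][130:260,190:320,::-1]
cv2.imwrite(f'pics/{sys.argv[1]}.png',cv2.resize(np.hstack([a,b]),None,fx=3,fy=3,interpolation=cv2.INTER_CUBIC))
E
python3 look.py h2
```

```text
{'clock': 4.0333, 'ee_pos': [0.4379, 0.0716, 0.0593], 'ft_force': [-1.8985, -0.9696, 7.7579], 'torque': [-0.109, 0.5015, -0.0399]}
```

View pics/h2.png

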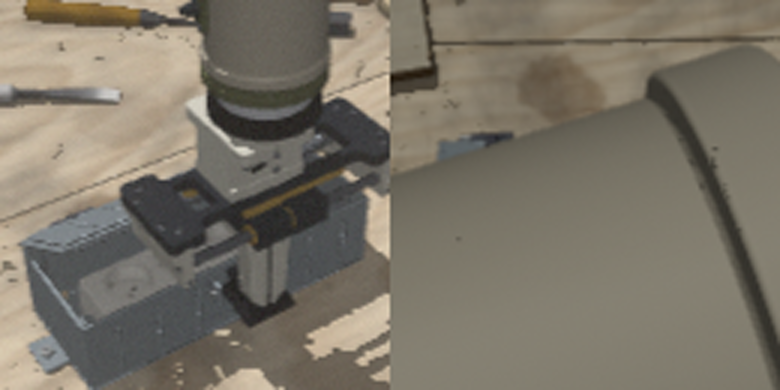

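The lid is released: the box interior and strip show at about (110,285). The force was the tab reaching its stop. I'll ease off and wait for the lid to finish rising.

Request:
arm_command([
  [0, 0, 0.3, 0, 0, 0],
  [0, 0, 0.6, 0, 0, 0],
  [0, 0, 0.9, 0, 0, 0],
  [0, 0, 1, 0, 0, 0],
  [0, 0, 1, 0, 0, 0],
  [0, 0, 1, 0, 0, 0],
  [0, 0, 1, 0, 0, 0],
  [0, 0, 1, 0, 0, 0],
  [0, 0, 1, 0, 0, 0],
  [0, 0, 1, 0, 0, 0],
])

```text
clock: 4.97
ee_pos: [0.4381, 0.0718, 0.0689]
ee_rot: [0.0, 1.0, 0.011, -0.0]
ft_force: [0.9, -0.7, 0.7]
gripper_width: 0.0006
grip_force: 0.0
```

Request:
arm_command([
  [0, 0, 0, 0, 0, 0],
  [0, 0, 0, 0, 0, 0],
  [0, 0, 0, 0, 0, 0],
  [0, 0, 0, 0, 0, 0],
  [0, 0, 0, 0, 0, 0],
  [0, 0, 0, 0, 0, 0],
  [0, 0, 0, 0, 0, 0],
  [0, 0, 0, 0, 0, 0],
  [0, 0, 0, 0, 0, 0],
  [0, 0, 0, 0, 0, 0],
])

```text
clock: 5.8
ee_pos: [0.4382, 0.0718, 0.069]
ee_rot: [0.0, 1.0, 0.011, -0.0]
ft_force: [1.1, 0.3, 1.0]
gripper_width: 0.0006
grip_force: 0.0
```

```bash
python3 look.py h3
```

```text
{'clock': 5.8, 'ee_pos': [0.4382, 0.0718, 0.069], 'ft_force': [1.1288, 0.2642, 1.0291], 'torque': [0.0535, 0.0231, 0.007]}
```

View pics/h3.png

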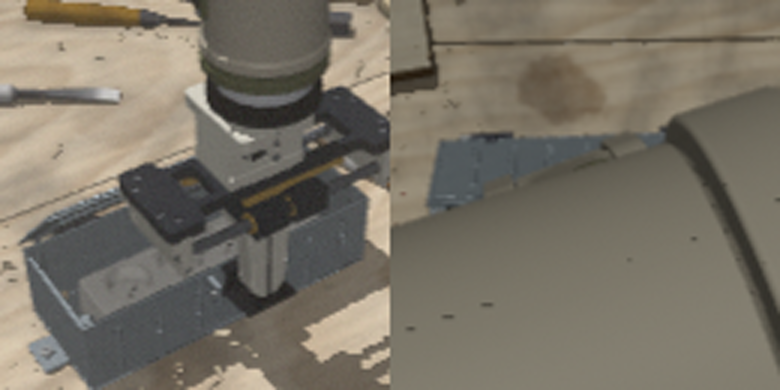

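The lid stands at about 0.8 rad and the tab is clear of the finger. Next I'll raise the tip to z≈0.125, then push the lid edge in +x from the inside.

Request:
arm_command([
  [0, 0, 3, 0, 0, 0],
  [0, 0, 5.6, 0, 0, 0],
  [1, 0, 5.6, 0, 0, 0],
  [3, 0, 5.6, 0, 0, 0],
  [5, 0, 5.6, 0, 0, 0],
  [6.5, 0, 5.6, 0, 0, 0],
  [8, 0, 5.6, 0, 0, 0],
  [9, 0, 5.6, 0, 0, 0],
  [10, 0, 5.6, 0, 0, 0],
  [10, 0, 5.6, 0, 0, 0],
])

```text
clock: 6.73
ee_pos: [0.54, 0.0718, 0.1247]
ee_rot: [-0.0, 1.0, 0.011, 0.001]
ft_force: [0.2, 0.3, -0.4]
gripper_width: 0.0008
grip_force: 0.0
```

Request:
arm_command([
  [0.8, 0, 0, 0, 0, 0],
  [1.6, 0, 0, 0, 0, 0],
  [2.2, 0, 0, 0, 0, 0],
  [2.8, 0, 0, 0, 0, 0],
  [3.4, 0, 0, 0, 0, 0],
  [4, 0, 0, 0, 0, 0],
  [4.4, 0, 0, 0, 0, 0],
  [4.7, 0, 0, 0, 0, 0],
  [5, 0, 0, 0, 0, 0],
  [5, 0, 0, 0, 0, 0],
])

```text
clock: 7.57
ee_pos: [0.5888, 0.0717, 0.125]
ee_rot: [-0.0, 1.0, 0.011, 0.0]
ft_force: [0.3, -0.4, -0.4]
gripper_width: 0.0002
grip_force: 0.0
```

Request:
arm_command([
  [0.3, 0, 0, 0, 0, 0],
  [0.6, 0, 0, 0, 0, 0],
  [0.8, 0, 0, 0, 0, 0],
  [0.8, 0, 0, 0, 0, 0],
])

```text
clock: 7.9
ee_pos: [0.5904, 0.0717, 0.1245]
ee_rot: [0.001, 1.0, 0.012, -0.006]
ft_force: [-16.6, 1.3, 12.2]
gripper_width: -0.0
grip_force: 10.0
```

The force jump at x=0.590 means the lid is on its stop. I'll back off and swing clear to see the rocker.

Request:
arm_command([
  [-0.8, 0, 0, 0, 0, 0],
  [-1.5, 0, 0, 0, 0, 0],
  [-3, 0, 0, 0, 0, 0],
  [-6, 0, 1, 0, 0, 0],
  [-9, 0, 4, 0, 0, 0],
  [-9, 0, 8, 0, 0, 0],
  [-9, -4, 10, 0, 0, 0],
  [-9, -8, 10, 0, 0, 0],
  [-9, -12, 10, 0, 0, 0],
  [-9, -16, 10, 0, 0, 0],
])

```text
clock: 8.73
ee_pos: [0.5064, -0.09, 0.2261]
ee_rot: [0.0, 1.0, 0.012, 0.001]
ft_force: [1.0, 0.8, -0.1]
gripper_width: 0.0004
grip_force: 0.0
```

Request:
arm_command([
  [0, -4, 0, 0, 0, 0],
  [0, -8, 0, 0, 0, 0],
  [0, -12, 0, 0, 0, 0],
  [0, -16, 0, 0, 0, 0],
  [0, -18, 0, 0, 0, 0],
  [0, -18, 0, 0, 0, 0],
])

```text
clock: 9.23
ee_pos: [0.5053, -0.2741, 0.2251]
ee_rot: [0.001, 1.0, 0.008, 0.0]
ft_force: [-0.3, 0.0, 0.7]
gripper_width: 0.0
grip_force: 0.0
```

```bash
python3 look.py h4; python3 - <<'E'
from h import *
a=load('scene')['pixels'][150:262,185:318,::-1];b=load('top')['pixels'][150:262,190:323,::-1]
f=lambda i:cv2.resize(i,None,fx=3,fy=5,interpolation=cv2.INTER_CUBIC)
f=lambda i:cv2.resize(i,None,fx=3,fy=3,interpolation=cv2.INTER_CUBIC)
cv2.imwrite('pics/h5.png',np.hstack([f(a),f(b)]))
for n in('scene','top'):
    h=cv2.cvtColor(load(n)['pixels'],cv2.COLOR_RGB2HSV); m=cv2.inRange(h,(5,150,110),(18,255,255))
    k,l,st,ce=cv2.connectedComponentsWithStats(m)
    print(n,[(st[i].tolist(),ce[i].round(1).tolist()) for i in range(1,k) if st[i][4]>12])
E
```

```text
{'clock': 9.2333, 'ee_pos': [0.5053, -0.2741, 0.2251], 'ft_force': [-0.2525, 0.0265, 0.721], 'torque': [0.0313, 0.0282, 0.0413]}
scene [([272, 199, 8, 6, 24], [275.4, 201.4])]
top [([207, 66, 17, 11, 44], [214.5, 70.3]), ([232, 79, 7, 5, 13], [234.9, 81.5]), ([327, 182, 5, 7, 15], [329.5, 185.4]), ([280, 194, 4, 8, 28], [281.3, 197.8]), ([330, 197, 5, 7, 21], [331.5, 200.5]), ([331, 207, 6, 14, 27], [333.8, 212.9]), ([174, 215, 7, 32, 88], [177.2, 230.1])]
```

View pics/h5.png

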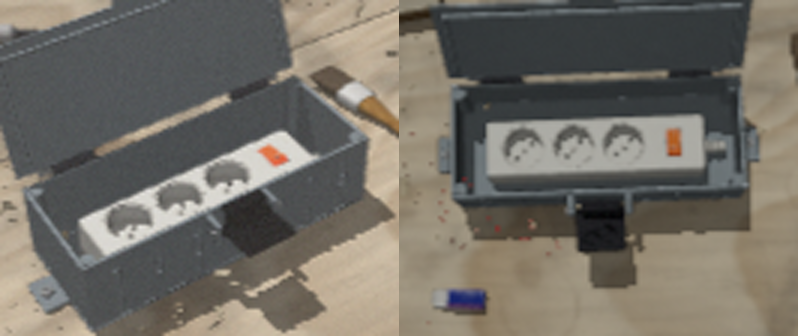

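The lid is fully open. The orange rocker shows in the top half at about (675,142) and in the scene half at about (272,156). Now I'll triangulate it.

```bash
python3 - <<'E'
from h import *
T,S=load('top'),load('scene')
for I,n,(u0,v0,u1,v1) in((T,'top',(274,188,290,208)),(S,'scene',(266,192,286,212))):
    p=I['pixels'].astype(int); m=(p[:,:,0]-p[:,:,2]>60)[v0:v1,u0:u1]; ys,xs=np.nonzero(m); print(n,xs.min()+u0,xs.max()+u0,ys.min()+v0,ys.max()+v0,xs.mean()+u0,ys.mean()+v0)
    c=(xs.mean()+u0,ys.mean()+v0)
    if n=='top': ct=c; print('top front edge',ray(T,(c[0],ys.max()+v0+.5),.051),'back',ray(T,(c[0],ys.min()+v0-.5),.046))
    else: cs=c
print(tri(T,ct,S,cs),ray(T,ct,.0485),ray(S,cs,.0485))
# rocker outline check, yaw .02, front point P
P=ray(T,ct,.0485)
E
```

```text
top 279 283 193 201 281.15 196.975
top front edge [0.50859187 0.00711357 0.051     ] back [0.53462374 0.00623108 0.046     ]
scene 271 280 198 204 275.575 201.35
[0.52115965 0.00622077 0.0489065 ] [0.52161656 0.00667211 0.0485    ] [0.52106551 0.00544265 0.0485    ]
```

Request:
arm_command([
  [0.2, 4, 0, 0, 0, 0],
  [0.2, 8, 0, 0, 0, 0],
  [0.2, 12, 0, 0, 0, 0],
  [0.2, 16, 0, 0, 0, 0],
  [0.2, 20, 0, 0, 0, 0],
  [0.2, 24, 0, 0, 0, 0],
  [0.2, 27, 0, 0, 0, 0],
  [0.2, 28, -2, 0, 0, 0],
  [0.2, 28, -5, 0, 0, 0],
  [0.2, 28, -8, 0, 0, 0],
])

```text
clock: 10.17
ee_pos: [0.5083, 0.0153, 0.1452]
ee_rot: [-0.001, 1.0, 0.014, 0.002]
ft_force: [0.4, -0.2, -0.8]
gripper_width: 0.0006
grip_force: 0.0
```

Request:
arm_command([
  [0, 0, -2, 0, 0, 0],
  [0, 0, -4, 0, 0, 0],
  [0, 0, -6, 0, 0, 0],
  [0, 0, -7, 0, 0, 0],
  [0, 0, -7.5, 0, 0, 0],
  [0, 0, -7.5, 0, 0, 0],
  [0, 0, -7.5, 0, 0, 0],
])

```text
clock: 10.75
ee_pos: [0.5083, 0.0123, 0.0706]
ee_rot: [-0.0, 1.0, 0.012, 0.0]
ft_force: [-0.1, -0.3, -1.0]
gripper_width: 0.0005
grip_force: 0.0
```

Request:
arm_command([
  [-0.1, -0.6, 0, 0, 0, 0],
  [-0.1, -0.6, -0.8, 0, 0, 0],
  [-0.1, -0.6, -1.5, 0, 0, 0],
  [-0.1, -0.6, -1.8, 0, 0, 0],
  [-0.1, -0.6, -1.85, 0, 0, 0],
  [-0.1, -0.6, -1.9, 0, 0, 0],
  [-0.1, -0.6, -1.95, 0, 0, 0],
  [-0.1, -0.6, -2.0, 0, 0, 0],
  [-0.1, -0.6, -2.05, 0, 0, 0],
  [-0.1, -0.6, -2.1, 0, 0, 0],
])

```text
clock: 11.58
ee_pos: [0.5059, 0.0056, 0.049]
ee_rot: [0.0, 1.0, 0.011, -0.001]
ft_force: [-5.2, -1.6, 6.5]
gripper_width: 0.0003
grip_force: 2.9
```

Request:
arm_command([
  [0, 0, -0.06, 0, 0, 0],
  [0, 0, -0.12, 0, 0, 0],
  [0, 0, -0.18, 0, 0, 0],
  [0, 0, -0.22, 0, 0, 0],
  [0, 0, -0.26, 0, 0, 0],
  [0, 0, -0.28, 0, 0, 0],
  [0, 0, -0.28, 0, 0, 0],
  [0, 0, -0.28, 0, 0, 0],
])

```text
clock: 12.25
ee_pos: [0.5054, 0.0055, 0.047]
ee_rot: [0.0, 1.0, 0.011, -0.001]
ft_force: [-8.5, -1.2, 21.0]
gripper_width: 0.0002
grip_force: 10.8
```

The tip is at z=0.047, the pressed height, with a hard stop. I'll hold briefly, then lift out and check.

Request:
arm_command([
  [0, 0, 0, 0, 0, 0],
  [0, 0, 0, 0, 0, 0],
  [0, 0, 0, 0, 0, 0],
  [0, 0, 0.5, 0, 0, 0],
  [0, 0, 2, 0, 0, 0],
  [0, 0, 5, 0, 0, 0],
  [0, 0, 9, 0, 0, 0],
  [0, 0, 13, 0, 0, 0],
  [0, 0, 17, 0, 0, 0],
  [0, -4, 18, 0, 0, 0],
])

```text
clock: 13.08
ee_pos: [0.5108, -0.0274, 0.2321]
ee_rot: [-0.002, 1.0, 0.016, 0.005]
ft_force: [2.3, 0.6, -0.6]
gripper_width: 0.0005
grip_force: 0.0
```

Request:
arm_command([
  [0, -4, 0, 0, 0, 0],
  [0, -8, 0, 0, 0, 0],
  [0, -12, 0, 0, 0, 0],
  [0, -16, 0, 0, 0, 0],
  [0, -20, 0, 0, 0, 0],
  [0, -24, 0, 0, 0, 0],
  [0, -24, 0, 0, 0, 0],
  [0, -24, 0, 0, 0, 0],
])

```text
clock: 13.75
ee_pos: [0.5069, -0.2769, 0.2261]
ee_rot: [0.0, 1.0, 0.009, 0.0]
ft_force: [0.1, 0.6, 0.6]
gripper_width: 0.0007
grip_force: 0.0
```

```bash
python3 look.py h6; python3 - <<'E'
from h import *
a=load('scene')['pixels'][150:262,185:318,::-1];b=load('top')['pixels'][150:262,190:323,::-1]
f=lambda i:cv2.resize(i,None,fx=3,fy=3,interpolation=cv2.INTER_CUBIC)
z=lambda n,u,v:cv2.resize(load(n)['pixels'][v:v+20,u:u+40,::-1],(399,200),interpolation=cv2.INTER_CUBIC)
cv2.imwrite('pics/h7.png',np.vstack([np.hstack([f(a),f(b)]),np.hstack([z('scene',256,191),z('top',261,188)])]))
E
```

```text
{'clock': 13.75, 'ee_pos': [0.5069, -0.2769, 0.2261], 'ft_force': [0.0529, 0.595, 0.5688], 'torque': [0.0821, -0.0079, 0.0]}
```

View pics/h7.png

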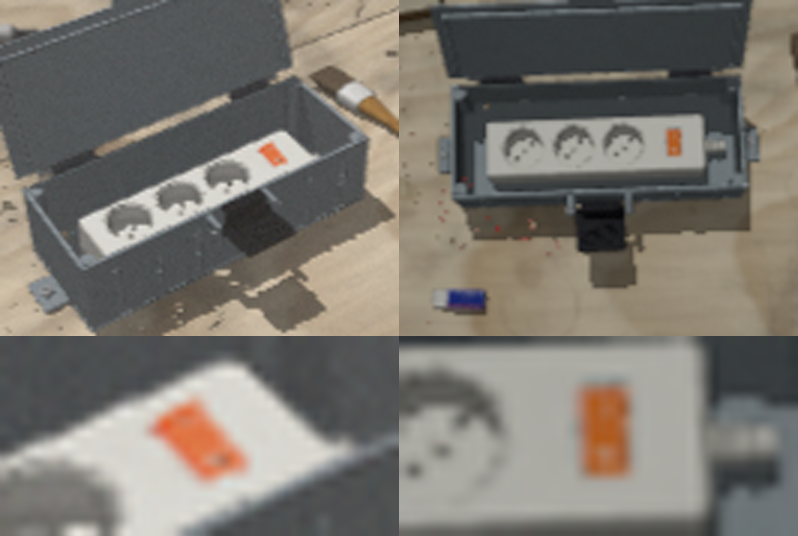

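The rocker's front half now lies flat and its back edge is raised (lower crops, at (200,440) and (605,430)). The lid is open, the tab is back up, and the brush and eraser are where they were. Handing in.

```bash
python3 -c "
from bench import order
print(order.hand_in())"
```

```text
the job is handed in; nothing more can be done
None
```

The job is handed in, with no verdict returned: the tab released the lid, the lid is back at its stop, the rocker was pressed to a hard stop at its full-down height, and the brush and eraser look unmoved (the gouge was outside the last picture, but the arm never went near it).

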